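Gather the stir bars in the tray's spout corner

TASK

Pick up the steel tray of stir bars by its handle, leaving the dish and everything else on the bench where it stands, and bring the tray's spout over the middle of the glass dish. Tilt the tray about 30 degrees so that all three stir bars slide down into the spout corner, with the tip of the spout a few centimetres above the dish's rim and the tray touching nothing, so that I can tweeze them out. Finish while holding the tray there, tilted and still: do not put it down or let go.

Things in the scene. Friction and masses are not known exactly. Their poses are not given: they have to be found in the camera images.
- tray: Open dull-grey steel rinsing tray, loose, 0.3-0.5 kg, 188 x 128 mm outside (x, y), 40 mm high, walls and floor 4 mm. Origin: centre of its underside; z up. A rigid bail handle arches over its middle (see tray_grip). Its (-x, +y) corner has a V-shaped spout lip pointing diagonally out and dark straining slots inside, too narrow for the bars; the other corners are plain. Starts level.
- tray_grip (a point): centre of the handle's black crossbar, 76 mm above the tray's origin, axes as the tray's. The crossbar runs along the tray's y: 14 mm wide (x), 136 mm long, 20 mm tall (66 to 86 mm above the underside), on flat uprights outside the long walls; fingers closing along the tray's x have clear space
- tray_corner (a point): inside bottom corner of the tray at the spout, at (-90, +60, +4) mm in the tray's frame
- tray_spout (a point): tip of the spout lip outside that corner, at (-106, +76, +36) mm in the tray's frame; when the tray is tilted 30 degrees towards it, the tray's outer bottom corner hangs about 23 mm lower than this tip
- dish: round glass crystallising dish, open on top, 116 mm across, 50 mm high, loose, standing on the bench on the other side (left or right) from the tray. Origin: centre of its underside. (Two bench meters with electrode stands 240 mm high stand fixed along the far edge of the bench, more than 0.7 m from the robot's base.)
- beaker: bystander: tall glass beaker, 86 mm wide, 110 mm high, right side of the bench; origin at the centre of its underside (near it, nearer the robot, a fixed cardboard box 120 x 220 x 80 mm)
- wash_bottle: bystander: white plastic bottle, 70 mm wide, 170 mm high, left side of the bench; origin at the centre of its underside
- reagent: bystander: amber glass bottle, 74 mm wide, 150 mm high, left side of the bench; origin at the centre of its underside
- jar: bystander: small amber jar, 38 mm wide, 50 mm high, standing between tray and dish on the robot's side; origin at the centre of its underside
- spatula: bystander: thin steel lab spatula, 175 x 14 x 4 mm, lying on the bench between tray and dish, along the robot's forward direction; origin at its middle
- bar0: one of three alike white, slippery (PTFE-coated) magnetic stir bars, rods 25 mm long, 10 mm thick, round ends, 10 g, lying loose on the tray's floor; it slides or rolls down a floor tilted 20 degrees. Origin: its centre; its long axis is x, and it turns as it rolls
- bar1: one of three alike white, slippery (PTFE-coated) magnetic stir bars, rods 25 mm long, 10 mm thick, round ends, 10 g, lying loose on the tray's floor; it slides or rolls down a floor tilted 20 degrees. Origin: its centre; its long axis is x, and it turns as it rolls
- bar2: one of three alike white, slippery (PTFE-coated) magnetic stir bars, rods 25 mm long, 10 mm thick, round ends, 10 g, lying loose on the tray's floor; it slides or rolls down a floor tilted 20 degrees. Origin: its centre; its long axis is x, and it turns as it rolls
There are look-alikes about, which are no part of the job. What is shaped like the dish but purple or turquoise is not meant.

How it is judged:
By the outcome, as a careful person would: the job done as asked, in the order asked, and still so for the second after the job is handed in, while the arm keeps its last pose, push and grip.
It also fails if it takes over 35 s, if anything falls off the work surface, if the arm or the gripper's body presses on something with over 40 N, if the wrist force passes 120 N, or if a joint passes its speed limit or range.

ROBOT

A 6-joint arm with a two-finger parallel gripper is mounted at the origin on the work surface. World frame = base frame: x ahead of the robot, y to its left, z up, the work surface at z = 0. Lengths are in m, angles in rad, forces in N, time in s.
With the tool pointing down it reaches from about 0.3 to 0.95 m from the base axis. Payload 3.1 kg.
Tool frame: the origin (TCP) lies midway between the tips of the shut fingers; the grasp point (between the pads) lies ctrl.grip_depth behind it (ctrl.grip_depth is the distance from the TCP to the grasp point, in m); z points along the fingers, y is the direction in which the jaws open and shut (so a half turn about z gives the same grasp; the last joint's range is limited). The gripper opens to 85 mm and grips with 20 to 120 N. Pads are 22 mm wide; open, the fingers measure 114 mm over their backs; the gripper's body (76 mm by 85 mm) begins 54 mm behind the grasp point. The pads swing forward as they close: fully open they stand 13 mm farther back than shut.
Start: joints at [-1.379, 0.308, 1.634, -0, 1.2, -0.07], TCP at [0.162, -0.604, 0.195] pointing down, gripper open.
Joint ranges: [-3.06, 3.06], [-0.79, 1.96], [0.05, 2.63], [-1.19, 4.34], [0.05, 2.64], [-2.94, 2.94]. Speed limits (rad/s): [2.79, 2.79, 3.14, 3.14, 3.14, 3.14].

INTERFACE

Orientations are given as a rotation vector (axis times angle).
In Python, from bench import sensors, eyes, ctrl gives the robot as it stands.
- The arm moves only by the tool send_rows, never from a script. Its argument "rows" is a list of rows, each an object of numbers: "tx", "ty", "tz": the shift along the tool's x, y, z in m; "yaw": the turn about the tool's z in degrees. In form: [{"tx": .., "ty": .., "tz": .., "yaw": ..}, ...]. A call has 1 to 20 rows; each row is the pose to reach, as a shift and turn from the pose commanded when the call began, along the tool's axes at that moment; what a row does not reach only later rows make up. A row lasts 1/10 s, in which the tool goes at most 50 mm and 8.59 degrees, less where a joint would pass 70% of its speed; a pose out of reach is approached as far as the arm can. A call with a gripper value outside its range is refused whole. "grip" is the closure, from 0 (fully open) to 1 (shut), set as the call begins (left out, the last holds). The fingers move at their own pace and stop on an object; "force" is the grip in N (left out, the last holds). Time passes only in rows, so rows that repeat a pose let the fingers close. It gives the time, the measured TCP pose, the force and the opening at its end, in the units of the state.
- sensors.state(): the state, without advancing time (a new reading comes with each control period).
- eyes.read_camera(name): name is "scene" or "top" or "wrist"; returns the picture (420x560x3 uint8, blue, green, red); there is no depth.
- eyes.get_calibration(name): a dict with "vfov" (degrees; the focal length in pixels is half the picture's height over the tangent of half this angle, whatever the lens; pixels are square), "cx", "cy" (the principal point, pixels), "extrinsics" (4x4, takes a point from camera to world coordinates). Camera axes: x right, y down, z forward; pixel columns grow to the right and rows downward; lengths in m; the calibration is good to about 2 mm. The wrist camera is an equidistant fisheye: a pixel r from the principal point sees the ray r / f radians off the axis. A picture is of the moment at which its call begins: read the wrist's pose just before it. get_calibration takes no time and is no camera call; for the wrist camera it gives the pose at the moment of the call.
- ctrl.finish_job(): hands the job in, once; it reports no verdict.
The state is a dict: "clock": time; "q": joint angles; "qvel": joint speeds; "joint_efforts": joint torques, N m; "tool_pos": TCP position; "orientation": TCP orientation; "wrist_force": force on the tool from outside, world axes, zero at the start; "torque": the same for the moment, N m; "gripper_width": opening from 0.0 (shut) to 1.0 (fully open).
Only numpy, scipy, OpenCV 4.12 (cv2) and the standard library are available. Lean on these libraries where they do the work, as an engineer would, in place of code of your own. Each camera call takes 0.05 s, during which the arm holds its last target.

## Working session

There is one attempt and no reset: what is moved stays moved. The work goes in short steps, Python scripts to look and compute and a tool call to move; the robot and the scene stay as the last step left them, time stands still between calls to the robot, and variables do not carry over. Pictures are saved under pics/ and viewed, and the job is handed in when it is done.

Besides the shell and the picture viewer there is one more tool, called after "Request:" as a command line: name --argument value ..., lists and objects as JSON in quotes. send_rows: Moves the arm, as the interface text tells. Its arguments: {"type":"object","properties":{"rows":{"type":"array","items":{"type":"object","properties":{"tx":{"type":"number"},"ty":{"type":"number"},"tz":{"type":"number"},"yaw":{"type":"number"}}}},"grip":{"type":"number"},"force":{"type":"number"}},"required":["rows"]}

```bash
ls; mkdir -p pics
python3 - <<'E'
from bench import sensors, eyes, ctrl
import cv2, numpy as np
print(sensors.state(), ctrl.grip_depth)
for n in ["scene","top","wrist"]:
    c=eyes.get_calibration(n); print(n,c)
    cv2.imwrite(f"pics/{n}0.png",eyes.read_camera(n))
E
```

```text
pics
{'clock': 0.0, 'q': array([-1.37870900e+00,  3.09020502e-01,  1.63518782e+00,  5.16134127e-06,
        1.19970335e+00, -6.97167888e-02]), 'qvel': array([ 8.70147441e-04,  8.43868354e-05,  2.85185226e-04,  4.35178924e-04,
       -8.78898502e-04,  7.50034311e-04]), 'joint_efforts': array([ 1.87250036e-03, -4.15252304e+01, -2.76665246e+01, -1.30714470e-04,
        1.01480112e-02, -1.56551073e-05]), 'tool_pos': array([ 0.16155624, -0.60281932,  0.19393692]), 'orientation': array([-3.11242013e+00, -4.09762397e-01,  2.15044622e-04]), 'wrist_force': array([-0.09500061, -0.12021032,  0.72959758]), 'torque': array([ 0.03799685,  0.02495936, -0.03858344]), 'gripper_width': 0.9971327336828195} 0.0187
scene {'vfov': 50.12131557486831, 'cx': 276.310818855665, 'cy': 213.97608393090408, 'extrinsics': array([[ 0.58170185,  0.43346978, -0.68827822,  1.27519411],
       [ 0.8133877 , -0.30495686,  0.49538042, -0.58640908],
       [ 0.00483728, -0.84800074, -0.52997296,  0.6800458 ],
       [ 0.        ,  0.        ,  0.        ,  1.        ]])}
top {'vfov': 46.15220822675661, 'cx': 279.16270291249435, 'cy': 202.5015993806265, 'extrinsics': array([[-2.25824217e-02, -9.95023524e-01,  9.70475183e-02,
         3.77264824e-01],
       [-9.99744975e-01,  2.24626092e-02, -2.32708650e-03,
        -2.47620269e-03],
       [ 1.35565328e-04, -9.70753201e-02, -9.95277029e-01,
         1.34061497e+00],
       [ 0.00000000e+00,  0.00000000e+00,  0.00000000e+00,
         1.00000000e+00]])}
wrist {'vfov': 65.70646984690485, 'cx': 280.24808338796316, 'cy': 209.52402186079735, 'extrinsics': array([[ 0.26012331, -0.93111282, -0.25566536,  0.22565201],
       [-0.96557114, -0.25162486, -0.06600984, -0.5869085 ],
       [-0.00286915,  0.26403379, -0.96450916,  0.37335816],
       [ 0.        ,  0.        ,  0.        ,  1.        ]])}
```

View pics/top0.png

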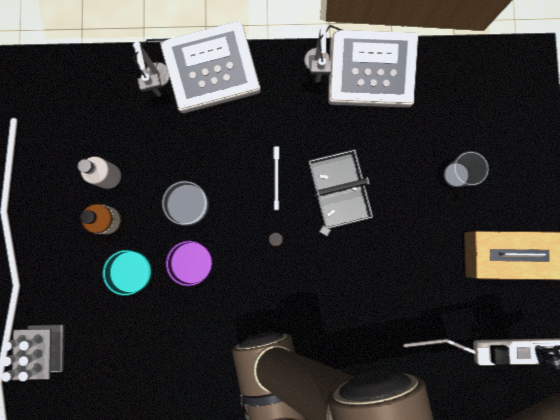

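View pics/scene0.png

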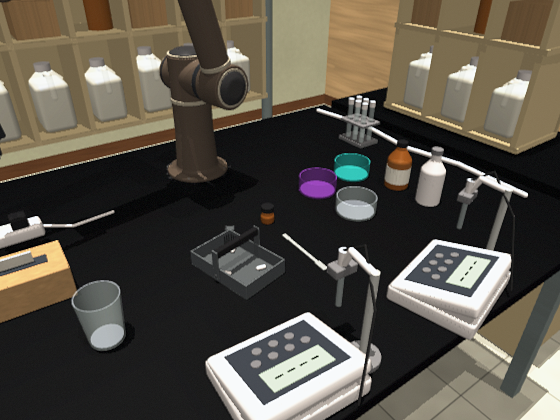

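View pics/wrist0.png

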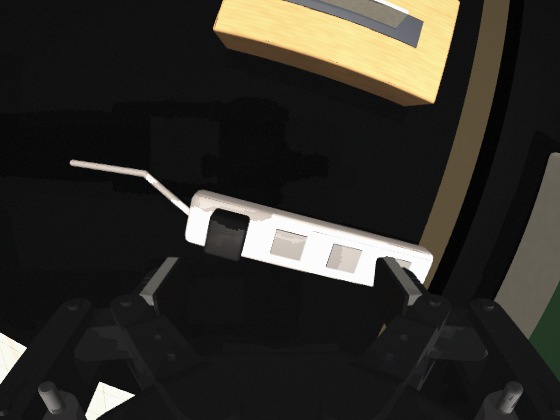

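View pics/crop_tray.png

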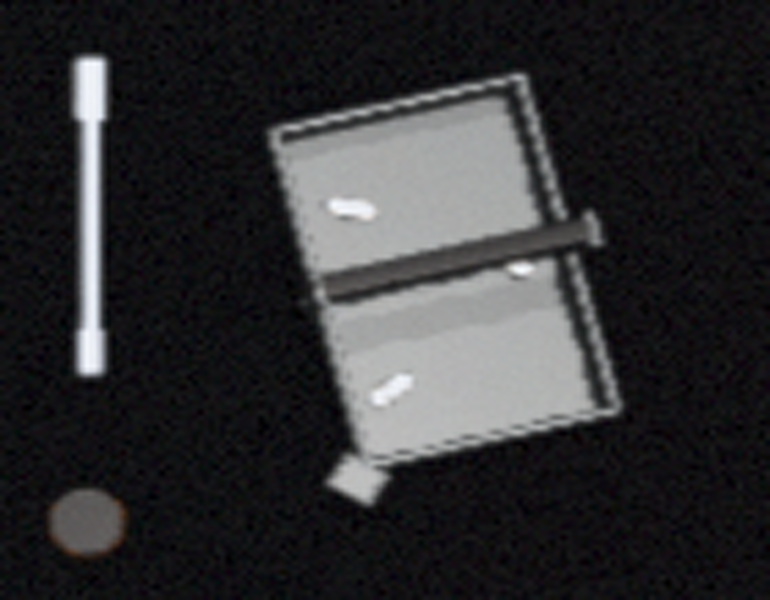

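View pics/crop_dish.png

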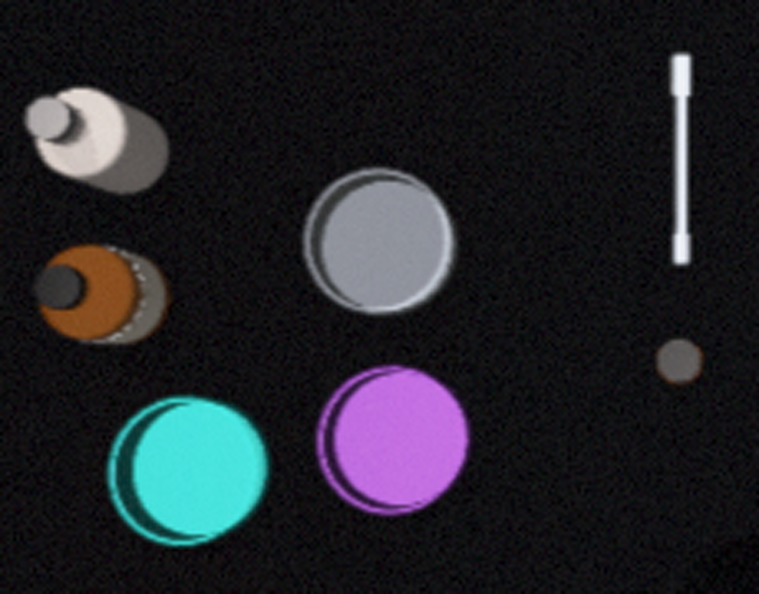

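```bash
cat > h.py <<'E'
import numpy as np
from bench import sensors, eyes, ctrl
from scipy.spatial.transform import Rotation as R
def world(n,u,v,z,c=None):
    c=c or eyes.get_calibration(n); f=210/np.tan(np.radians(c['vfov']/2))
    d=c['extrinsics'][:3,:3]@np.array([(u-c['cx'])/f,(v-c['cy'])/f,1]); o=c['extrinsics'][:3,3]
    return o+d*(z-o[2])/d[2]
def proj(n,p,c=None):
    c=c or eyes.get_calibration(n); f=210/np.tan(np.radians(c['vfov']/2)); E=c['extrinsics']
    q=E[:3,:3].T@(np.asarray(p)-E[:3,3])
    if n=='wrist':
        th=np.arctan2(np.hypot(q[0],q[1]),q[2]); s=f*th/np.hypot(q[0],q[1]); return np.array([q[0]*s+c['cx'],q[1]*s+c['cy']])
    return np.array([q[0]*f/q[2]+c['cx'],q[1]*f/q[2]+c['cy']])
E
python3 - <<'E'
from h import *
np.set_printoptions(precision=4,suppress=True)
C=[world('top',*p,.04) for p in [(309.1,161),(355.5,150.4),(372.7,217),(325.8,228)]]
print(C, np.mean(C,0))
for a,b in((0,3),(1,2),(0,1),(3,2)): d=C[a]-C[b]; print(np.linalg.norm(d),np.degrees(np.arctan2(d[1],d[0])))
B=[world('top',319,193,.086),world('top',367.3,181,.086)]; print(B,np.mean(B,0),np.degrees(np.arctan2(*(B[0]-B[1])[1::-1])),np.linalg.norm(B[0]-B[1]))
# dish: rim circle
k=3.3;print('dish rim', world('top',70+380/k,130+241/k,.05))
for u in (303,456): print(world('top',70+u/k,130+241/k,.05))
for n,p,z in(('jar',(276,240),.05),('spat',(276.5,178),.0),('wash',(86,166),.17),('reag',(90,217),.15),('purple',(189,263),.05),('meter2',(316,62),.0),('m1',(150,75),0),('beaker',(471,168),.11)): print(n,world('top',*p,z))
s=sensors.state();print(R.from_rotvec(s['orientation']).as_matrix())
E
```

```text
[array([ 0.6137, -0.088 ,  0.04  ]), array([ 0.6397, -0.2131,  0.04  ]), array([ 0.46  , -0.2519,  0.04  ]), array([ 0.4337, -0.127 ,  0.04  ])] [ 0.5368 -0.17    0.04  ]
0.18413811762742438 12.209693048725585
0.18379433796004224 12.167123141110622
0.1277512048399534 101.72082361738235
0.1276121797524121 101.87466927461335
[array([ 0.5218, -0.108 ,  0.086 ]), array([ 0.55 , -0.233,  0.086])] [ 0.5359 -0.1705  0.086 ] 102.72174836223869 0.12811269912020326
dish rim [0.5073 0.2418 0.05  ]
[0.5087 0.3031 0.05  ]
[0.5059 0.1812 0.05  ]
jar [0.4049 0.005  0.05  ]
spat [0.5757 0.0002 0.    ]
wash [0.59   0.4569 0.17  ]
reag [0.4684 0.4532 0.15  ]
purple [0.3504 0.2324 0.05  ]
meter2 [ 0.9024 -0.1181  0.    ]
m1 [0.8752 0.3483 0.    ]
beaker [ 0.5739 -0.4918  0.11  ]
[[ 0.9659  0.2588 -0.0004]
 [ 0.2588 -0.9659  0.0018]
 [ 0.0001 -0.0018 -1.    ]]
```

Request:
send_rows --rows '[{"tx": 0, "ty": 0.1, "tz": -0.05, "yaw": 0}, {"tx": 0, "ty": 0.5, "tz": -0.1, "yaw": 0}, {"tx": 0, "ty": 0.5, "tz": -0.1, "yaw": 0}, {"tx": 0, "ty": 0.5, "tz": -0.1, "yaw": 0}, {"tx": 0, "ty": 0.5, "tz": -0.1, "yaw": 0}, {"tx": 0, "ty": 0.5, "tz": -0.1, "yaw": 0}, {"tx": 0, "ty": 0.5, "tz": -0.1, "yaw": 0}, {"tx": 0, "ty": 0.5, "tz": -0.1, "yaw": 0}, {"tx": 0, "ty": 0.5, "tz": -0.1, "yaw": 0}, {"tx": 0, "ty": 0.5, "tz": -0.1, "yaw": 0}, {"tx": 0, "ty": 0.5, "tz": -0.1, "yaw": 0}, {"tx": 0, "ty": 0.5, "tz": -0.1, "yaw": 0}]'

```text
clock: 1.35
tool_pos: [0.2537, -0.9472, 0.2562]
orientation: [3.07, 0.404, 0.009]
wrist_force: [0.5, 0.3, 0.5]
gripper_width: 0.999
```

Run:
```python
from h import *
np.set_printoptions(precision=4,suppress=True)
s=sensors.state();print(s['clock'],s['q'],s['tool_pos']);print(R.from_rotvec(s['orientation']).as_matrix())
```

```text
1.35 [-1.3542  1.2112  0.0506  0.0019  1.8348 -0.0446] [ 0.2537 -0.9472  0.2562]
[[ 0.9659  0.2586  0.0115]
 [ 0.2588 -0.9649 -0.0435]
 [-0.0002  0.045  -0.999 ]]
```

Request:
send_rows --rows '[{"tx": 0, "ty": 0.3, "tz": 0, "yaw": 0}, {"tx": 0, "ty": 0.3, "tz": 0, "yaw": 0}, {"tx": 0, "ty": 0.3, "tz": 0, "yaw": 0}, {"tx": 0, "ty": 0.3, "tz": 0, "yaw": 0}]'

```text
clock: 1.75
tool_pos: [0.26, -0.9705, 0.223]
orientation: [3.03, 0.399, 0.017]
wrist_force: [0.3, -0.4, 0.9]
gripper_width: 1.005
```

Run:
```python
from h import *
np.set_printoptions(precision=4,suppress=True)
s=sensors.state();print(s['clock'],s['q'],s['tool_pos']);print(R.from_rotvec(s['orientation']).as_matrix())
```

```text
1.75 [-1.3537  1.2465  0.0506  0.0038  1.7588 -0.0438] [ 0.26   -0.9705  0.223 ]
[[ 0.9659  0.2579  0.0221]
 [ 0.2588 -0.9624 -0.0827]
 [-0.0001  0.0856 -0.9963]]
```

Request:
send_rows --rows '[{"ty": -0.1, "tx": 0, "tz": 0, "yaw": 0}, {"ty": -0.1, "tx": 0, "tz": 0, "yaw": 0}, {"ty": -0.1, "tx": 0, "tz": 0, "yaw": 0}, {"ty": -0.1, "tx": 0, "tz": 0, "yaw": 0}]'

```text
clock: 2.15
tool_pos: [0.2334, -0.871, 0.2129]
orientation: [3.034, 0.4, 0.016]
wrist_force: [0.2, -0.5, -0.0]
gripper_width: 0.998
```

Run:
```python
from h import *
np.set_printoptions(precision=4,suppress=True)
s=sensors.state();print(s['clock'],s['q'],s['tool_pos']);print(R.from_rotvec(s['orientation']).as_matrix())
```

```text
2.15 [-1.3589  0.8138  0.8401  0.0042  1.4061 -0.0504] [ 0.2334 -0.871   0.2129]
[[ 0.9659  0.258   0.0211]
 [ 0.2588 -0.9627 -0.0787]
 [ 0.      0.0815 -0.9967]]
```

```bash
cat >> h.py <<'E'
from scipy.optimize import least_squares
D=[((0.30902,1.63519,1.1997),.62410,.19394),((1.2112,.0506,1.8348),.98059,.2562),((1.2465,.0506,1.7588),1.00472,.223),((.8138,.8401,1.4061),.90174,.2129)]
def pl(p,a):
    h,L1,L2,L3,r0,o=p; s=a[0]+a[1]
    return np.array([r0+L1*np.sin(a[0])+L2*np.sin(s)+o*np.cos(s)+L3*np.sin(s+a[2]), h+L1*np.cos(a[0])+L2*np.cos(s)-o*np.sin(s)+L3*np.cos(s+a[2])])
E
python3 - <<'E'
from h import *
np.set_printoptions(precision=4,suppress=True)
f=lambda p:np.concatenate([pl(p,a)-[r,z] for a,r,z in D])
for mask in ([1,1,1,1,0,0],[1,1,1,1,1,1]):
    m=np.array(mask,float)
    g=lambda p:np.concatenate([f(p*m),1e-3*(p-[.3,.45,.45,.25,0,0])])
    s=least_squares(g,[.3,.45,.45,.25,0,0]);print(s.x*m,f(s.x*m))
E
```

```text
[0.3904 0.4869 0.5196 0.4674 0.     0.    ] [ 0.0067  0.0033 -0.0088 -0.0034 -0.0029 -0.0027  0.0081  0.0028]
[0.3159 0.4806 0.5253 0.3536 0.0032 0.037 ] [ 0. -0.  0. -0. -0.  0. -0.  0.]
```

```bash
cat >> h.py <<'E'
Dr=[(a,np.sqrt(r*r-.0436**2),z) for a,r,z in D]
_f=lambda p:np.concatenate([pl(p,a)-[r,z] for a,r,z in Dr]+[1e-4*(p-[.3,.45,.45,.25,0,0])])
P=least_squares(_f,[.3,.45,.45,.25,0,0]).x
lo=np.array([-3.06,-.79,.05,-1.19,.05,-2.94]);hi=np.array([3.06,1.96,2.63,4.34,2.64,2.94])
LAT=.0436
def fk(q,s4=1):
    h,L1,L2,L3,r0,o=P; s=q[1]+q[2]
    Z=lambda a:R.from_euler('z',a); Y=lambda a:R.from_euler('y',a)
    w=np.array([r0+L1*np.sin(q[1])+L2*np.sin(s)+o*np.cos(s),LAT,h+L1*np.cos(q[1])+L2*np.cos(s)-o*np.sin(s)])
    Rt=Z(q[0])*Y(s)*Z(s4*q[3])*Y(q[4])*Z(q[5]+np.pi/2)
    return Z(q[0]).apply(w)+Rt.apply([0,0,L3]),Rt
def ik(p,Rt,q0,s4=1):
    e=lambda q:np.concatenate([fk(q,s4)[0]-p,.3*(Rt.inv()*fk(q,s4)[1]).as_rotvec()])
    return min((least_squares(e,np.clip(q,lo+.01,hi-.01),bounds=(lo,hi)) for q in q0),key=lambda s:s.cost)
E
python3 - <<'E'
from h import *
np.set_printoptions(precision=3,suppress=True)
print(P)
for q in ([-1.3542,1.2112,.0506,.0019,1.8348,-.0446],[-1.3589,.8138,.8401,.0042,1.4061,-.0504]):
    p,Rt=fk(q);print(p,Rt.as_rotvec())
dish=np.array([.507,.242])
# tray frame: x along az a; tool y along +x(t=0) or -x (t=1)
for phi in (-77,-50,-33,-10,15):
  for t in (0,1):
    a=np.radians(phi+180-135)
    X=np.array([np.cos(a),np.sin(a),0]);Zt=np.array([0,0,1.]);Yt=np.cross(Zt,X)
    T=np.stack([X,Yt,Zt],1)
    tilt=R.from_rotvec(np.radians(30)*np.cross([0,0,1],[-np.cos(np.radians(phi)),-np.sin(np.radians(phi)),0]))
    T=tilt.as_matrix()@T
    sp=np.array([-.106,.076,.036])-np.array([0,0,.076])
    g=np.array([*dish,.085])-T@sp   # grip point
    ty=T[:,0]*(1-2*t); tz=-T[:,2]; tx=np.cross(ty,tz)
    Rt=R.from_matrix(np.stack([tx,ty,tz],1)); tcp=g+tz*.0187
    q0=[[.2,.3,1.6,q4,1.2,q6] for q4 in (-.8,0,.8) for q6 in (-2,0,2)]
    for s4 in (1,-1):
        s=ik(tcp,Rt,q0,s4);print(phi,t,s4,tcp,s.cost,s.x)
    wr=tcp-tz*P[3]; print('wrist',wr)
E
```

```text
[0.317 0.481 0.526 0.355 0.001 0.037]
[ 0.254 -0.947  0.256] [3.07  0.404 0.009]
[ 0.233 -0.871  0.213] [3.034 0.399 0.016]
-77 0 1 [0.55  0.149 0.168] 1.554812748568091e-28 [ 0.49   0.346  1.746 -0.535  1.246  1.273]
-77 0 -1 [0.55  0.149 0.168] 2.447709866416674e-30 [0.49  0.346 1.746 0.535 1.246 1.273]
wrist [0.51  0.321 0.475]
-77 1 1 [0.55  0.149 0.168] 4.764328522722998e-25 [ 0.49   0.346  1.746 -0.535  1.246 -1.868]
-77 1 -1 [0.55  0.149 0.168] 4.2101741715839846e-29 [ 0.49   0.346  1.746  0.535  1.246 -1.868]
wrist [0.51  0.321 0.475]
-50 0 1 [0.588 0.178 0.168] 7.396527519114091e-31 [ 0.509  0.284  1.829 -0.617  1.015  0.926]
-50 0 -1 [0.588 0.178 0.168] 1.5851218009110713e-29 [0.509 0.284 1.829 0.617 1.015 0.926]
wrist [0.474 0.314 0.475]
-50 1 1 [0.588 0.178 0.168] 1.7347636205467947e-29 [ 0.509  0.284  1.829 -0.617  1.015 -2.216]
-50 1 -1 [0.588 0.178 0.168] 1.1455546642491698e-23 [ 0.509  0.284  1.829  0.617  1.015 -2.216]
wrist [0.474 0.314 0.475]
-33 0 1 [0.603 0.205 0.168] 5.758980702883621e-26 [ 0.506  0.242  1.884 -0.625  0.855  0.676]
-33 0 -1 [0.603 0.205 0.168] 7
[... 447 characters left out ...]
 [0.481 0.187 1.952 0.533 0.643 0.243]
wrist [0.435 0.276 0.475]
-10 1 1 [0.61  0.245 0.168] 1.0780270099872422e-22 [ 0.481  0.187  1.952 -0.533  0.643 -2.899]
-10 1 -1 [0.61  0.245 0.168] 4.372299589874522e-22 [ 0.481  0.187  1.952  0.533  0.643 -2.899]
wrist [0.435 0.276 0.475]
15 0 1 [0.599 0.289 0.168] 2.340842221399825e-28 [ 0.427  0.142  2.005 -0.179  0.483 -0.483]
15 0 -1 [0.599 0.289 0.168] 7.882566447009603e-32 [ 0.427  0.142  2.005  0.179  0.483 -0.483]
wrist [0.428 0.243 0.475]
15 1 1 [0.599 0.289 0.168] 2.50693521515531e-24 [ 0.427  0.142  2.005 -0.179  0.483  2.658]
15 1 -1 [0.599 0.289 0.168] 1.2623263331407491e-25 [0.427 0.142 2.005 0.179 0.483 2.658]
wrist [0.428 0.243 0.475]
```

```bash
cat >> h.py <<'E'
def plan(p,yaw_az=None,ax=1):
    s=sensors.state();M=R.from_rotvec(s['orientation']); d=M.inv().apply(np.asarray(p)-s['tool_pos'])
    y=None
    if yaw_az is not None:
        def f(a):
            v=(M*R.from_euler('z',a,degrees=True)).as_matrix()[:,ax]; return (np.degrees(np.arctan2(v[1],v[0]))-yaw_az+180)%360-180
        from scipy.optimize import brentq
        g=np.arange(-180,180,2.); r=[brentq(f,a,a+2) for a in g if f(a)*f(a+2)<=0 and abs(f(a))<20]
        y=r
    return d,y
E
python3 - <<'E'
from h import *
np.set_printoptions(precision=4,suppress=True)
s=sensors.state();z=R.from_rotvec(s['orientation']).as_matrix()[:,2];print(z)
g=np.array([.536,-.170,.21]); tcp=g+z*.0187; print(tcp,plan(tcp,12.3))
E
```

```text
[ 0.0211 -0.0787 -0.9967]
[ 0.5364 -0.1715  0.1914] (array([ 0.4738, -0.5971, -0.0272]), [-87.28997088250976])
```

Request:
send_rows --rows '[{"tx": 0.4, "ty": -0.5, "tz": -0.09, "yaw": -87.3}, {"tx": 0.4, "ty": -0.5, "tz": -0.09, "yaw": -87.3}, {"tx": 0.4, "ty": -0.5, "tz": -0.09, "yaw": -87.3}, {"tx": 0.4, "ty": -0.5, "tz": -0.09, "yaw": -87.3}, {"tx": 0.4, "ty": -0.5, "tz": -0.09, "yaw": -87.3}, {"tx": 0.4, "ty": -0.5, "tz": -0.09, "yaw": -87.3}, {"tx": 0.4, "ty": -0.5, "tz": -0.09, "yaw": -87.3}, {"tx": 0.4, "ty": -0.5, "tz": -0.09, "yaw": -87.3}, {"tx": 0.4, "ty": -0.5, "tz": -0.09, "yaw": -87.3}, {"tx": 0.4, "ty": -0.5, "tz": -0.09, "yaw": -87.3}, {"tx": 0.4, "ty": -0.5, "tz": -0.09, "yaw": -87.3}, {"tx": 0.4, "ty": -0.5, "tz": -0.09, "yaw": -87.3}, {"tx": 0.474, "ty": -0.597, "tz": -0.027, "yaw": -87.3}, {"tx": 0.474, "ty": -0.597, "tz": -0.027, "yaw": -87.3}, {"tx": 0.474, "ty": -0.597, "tz": -0.027, "yaw": -87.3}, {"tx": 0.474, "ty": -0.597, "tz": -0.027, "yaw": -87.3}, {"tx": 0.474, "ty": -0.597, "tz": -0.027, "yaw": -87.3}]' --grip 0 --force 80

```text
clock: 3.85
tool_pos: [0.538, -0.171, 0.1893]
orientation: [1.923, 2.399, -0.075]
wrist_force: [-0.4, 0.1, -0.3]
gripper_width: 0.999
```

Run:
```python
from h import *
import cv2
np.set_printoptions(precision=4,suppress=True)
s=sensors.state();M=R.from_rotvec(s['orientation']).as_matrix();print(s['clock'],s['q'],s['tool_pos']);print(M)
c=eyes.get_calibration('wrist');i=eyes.read_camera('wrist')
T=R.from_euler('z',12.3,degrees=True)
pts={n:T.apply(v)+[.536,-.170,0] for n,v in dict(a=[0,68,.0]*np.array([1,1e-3,1])+[0,0,.086],b=[0,-.068,.086],sp=[-.106,.076,.036],c1=[-.094,-.064,.04],c2=[.094,.064,.04],c3=[.094,-.064,.04]).items()}
for n,p in pts.items():
    u=proj('wrist',p,c); print(n,u); cv2.circle(i,tuple(int(round(x)) for x in u),4,(0,0,255),1)
cv2.imwrite('pics/w1.png',i)
```

```text
3.85 [-0.3424  0.1707  1.8193 -0.0758  1.1062 -0.5292] [ 0.538  -0.171   0.1893]
[[-0.2167  0.976   0.0209]
 [ 0.9728  0.2176 -0.0793]
 [-0.0819  0.0032 -0.9966]]
a [278.9592 109.1395]
b [278.2629 255.1232]
sp [175.1035 102.3934]
c1 [193.6879 231.0425]
c2 [372.5217 114.5005]
c3 [363.1826 231.8625]
```

View pics/w1.png

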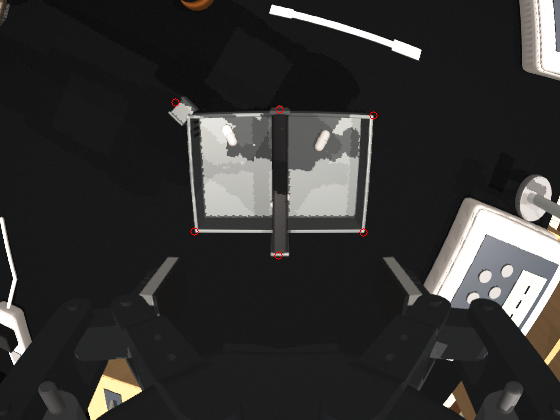

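Run:
```python
from h import *
np.set_printoptions(precision=4,suppress=True)
s=sensors.state();z=R.from_rotvec(s['orientation']).as_matrix()[:,2]
print(plan(np.array([.536,-.170,.074])+z*.0187,12.3))
print(fk(s['q'],1),fk(s['q'],-1)[0],s['orientation'], fk(s['q'],1)[1].as_rotvec(), fk(s['q'],-1)[1].as_rotvec())
```

```text
(array([ 0.0132, -0.0018,  0.1344]), [0.20556492772596366])
(array([ 0.5382, -0.1731,  0.1904]), Rotation.from_matrix(array([[-0.2154,  0.9763,  0.0219],
                            [ 0.9729,  0.2165, -0.0812],
                            [-0.084 ,  0.0038, -0.9965]]))) [ 0.5548 -0.127   0.1904] [ 1.9233  2.3962 -0.0763] [ 1.9233  2.3962 -0.0763] [2.0312 2.3664 0.1275]
```

Request:
send_rows --rows '[{"tx": 0.0045, "ty": -0.001, "tz": 0.045, "yaw": 0.2}, {"tx": 0.009, "ty": -0.002, "tz": 0.09, "yaw": 0.2}, {"tx": 0.012, "ty": -0.002, "tz": 0.12, "yaw": 0.2}, {"tx": 0.013, "ty": -0.002, "tz": 0.134, "yaw": 0.2}, {"tx": 0.013, "ty": -0.002, "tz": 0.134, "yaw": 0.2}]'

```text
clock: 4.4
tool_pos: [0.5345, -0.1739, 0.0545]
orientation: [1.935, 2.39, -0.078]
wrist_force: [-0.1, 0.1, 0.8]
gripper_width: 1.004
```

Request:
send_rows --rows '[{"tx": 0, "ty": 0, "tz": 0, "yaw": 0}, {"tx": 0, "ty": 0, "tz": 0, "yaw": 0}, {"tx": 0, "ty": 0, "tz": 0, "yaw": 0}, {"tx": 0, "ty": 0, "tz": 0, "yaw": 0}, {"tx": 0, "ty": 0, "tz": 0, "yaw": 0}, {"tx": 0, "ty": 0, "tz": 0, "yaw": 0}, {"tx": 0, "ty": 0, "tz": 0, "yaw": 0}, {"tx": 0, "ty": 0, "tz": 0, "yaw": 0}]' --grip 1 --force 90

```text
clock: 5.2
tool_pos: [0.5355, -0.173, 0.0555]
orientation: [1.932, 2.39, -0.076]
wrist_force: [0.4, -0.4, -0.2]
gripper_width: 0.003
```

Run:
```python
from h import *
import cv2
cv2.imwrite('pics/w2.png',eyes.read_camera('wrist'))
```

```text
(no output)
```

View pics/w2.png

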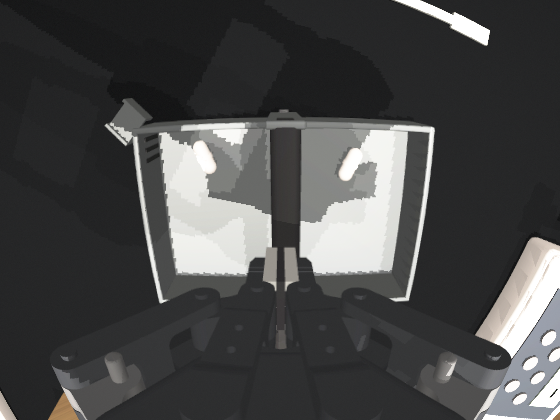

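Run:
```python
from h import *
import cv2
np.set_printoptions(precision=4,suppress=True)
s=sensors.state();M=R.from_rotvec(s['orientation']).as_matrix();print(s['clock'],s['tool_pos'],s['gripper_width'],M)
c=eyes.get_calibration('wrist')
T=R.from_euler('z',12.3,degrees=True)
for n,v in dict(a=[0,.068,.086],m=[0,0,.086],b=[0,-.068,.086],sp=[-.106,.076,.036],c1=[-.094,-.064,.04],c2=[.094,.064,.04],c3=[.094,-.064,.04]).items(): print(n,proj('wrist',T.apply(v)+[.536,-.170,0],c))
print('tcp',proj('wrist',s['tool_pos'],c))
cv2.imwrite('pics/s2.png',eyes.read_camera('scene')); cv2.imwrite('pics/s2c.png',cv2.resize(eyes.read_camera('scene')[180:310,150:320],None,fx=4.5,fy=4.5,interpolation=cv2.INTER_CUBIC))
```

```text
5.25 [ 0.5355 -0.173   0.0555] -0.0011491408067394865 [[-0.2088  0.9777  0.0216]
 [ 0.9744  0.2098 -0.0809]
 [-0.0837  0.0041 -0.9965]]
a [284.0332 117.9855]
m [283.8053 258.1244]
b [283.3786 354.7688]
sp [115.3646 108.513 ]
c1 [157.2324 301.2953]
c2 [433.982  125.8569]
c3 [407.2932 300.1346]
tcp [281.2105 237.4791]
```

View pics/s2c.png

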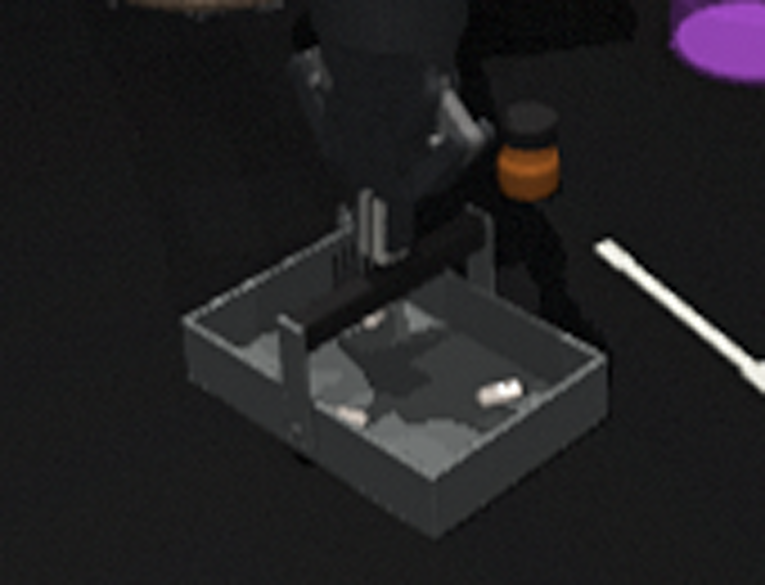

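Run:
```python
from h import *
np.set_printoptions(precision=4,suppress=True)
s=sensors.state();M=R.from_rotvec(s['orientation']).as_matrix();z=M[:,2];y=M[:,1];x=M[:,0]
for d in (0,.0187,.04):
  for k in (-.02,0,.02): print(d,k,(proj('scene',s['tool_pos']-z*d+y*k)-[150,180])*4.5, (proj('wrist',s['tool_pos']-z*d+y*k)))
T=R.from_euler('z',12.3,degrees=True)
for v in ([-.007,.068,.086],[.007,0,.086],[.007,0,.066],[.007,-.068,.086],[.007,-.068,.066]): print(v,(proj('scene',T.apply(v)+[.536,-.17,0])-[150,180])*4.5)
```

```text
0 -0.02 [354.41 297.91] [247.1986 237.355 ]
0 0 [380.6736 313.2802] [281.1934 237.5062]
0 0.02 [407.5179 328.9903] [315.1695 237.4538]
0.0187 -0.02 [354.6988 267.4186] [243.8304 249.3632]
0.0187 0 [381.1899 282.5839] [281.2636 249.5909]
0.0187 0.02 [408.2718 298.0873] [318.6719 249.4657]
0.04 -0.02 [355.0338 232.0541] [239.1249 266.2898]
0.04 0 [381.7889 246.9746] [281.3616 266.6611]
0.04 0.02 [409.1466 262.231 ] [323.5628 266.3936]
[-0.007, 0.068, 0.086] [467.5327 204.1255]
[0.007, 0, 0.086] [393.1329 268.8345]
[0.007, 0, 0.066] [394.7365 300.7171]
[0.007, -0.068, 0.086] [291.7108 328.4555]
[0.007, -0.068, 0.066] [294.4656 361.0782]
```

Run:
```python
import cv2
i=cv2.imread('pics/w2.png')
cv2.imwrite('pics/w2c.png',cv2.convertScaleAbs(cv2.resize(i[180:380,180:380],None,fx=3,fy=3,interpolation=cv2.INTER_CUBIC),alpha=2.,beta=10))
```

```text
(no output)
```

View pics/w2c.png

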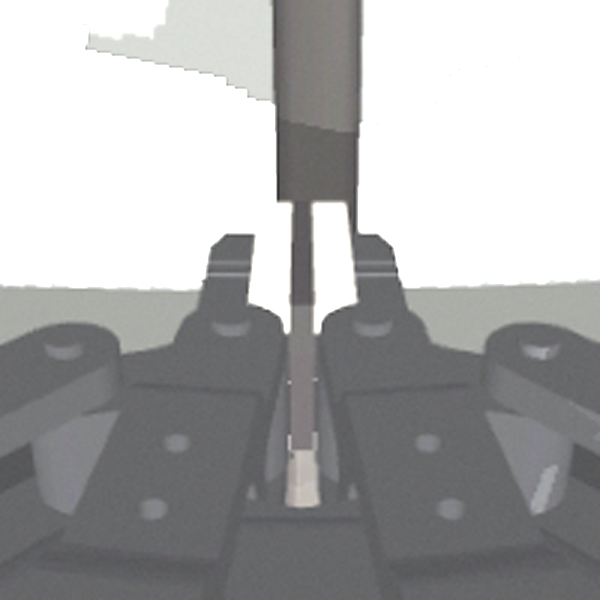

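Run:
```python
from h import *
np.set_printoptions(precision=1,suppress=True)
s=sensors.state();M=R.from_rotvec(s['orientation']).as_matrix();o=s['tool_pos']
for d in (0,.01,.02,.03,.04,.06):
  print(d,[proj('wrist',o+M@np.array([x,.007,-d])) for x in (-.011,.011)],[(proj('scene',o+M@np.array([x,.007,-d]))-[150,180])*4.5 for x in (-.011,.011)])
c=eyes.get_calibration('wrist')['extrinsics'];print(M.T@(c[:3,3]-o), M.T@c[:3,:3])
```

```text
0 [array([292.9, 254.7]), array([293.4, 219.6])] [array([374.3, 326.7]), array([405.5, 310.9])]
0.01 [array([293.5, 261.6]), array([294.1, 224.9])] [array([374.5, 310.3]), array([405.9, 294.5])]
0.02 [array([294.2, 269.2]), array([294.8, 230.9])] [array([374.8, 293.6]), array([406.3, 278.1])]
0.03 [array([294.9, 277.6]), array([295.7, 237.5])] [array([375.1, 276.9]), array([406.7, 261.5])]
0.04 [array([295.7, 287. ]), array([296.7, 245. ])] [array([375.3, 259.9]), array([407.1, 244.7])]
0.06 [array([297.7, 309.1]), array([299. , 263.2])] [array([375.8, 225.6]), array([407.9, 210.7])]
[ 0.1 -0.  -0.2] [[ 0.  -1.  -0.3]
 [ 1.   0.  -0. ]
 [ 0.  -0.3  1. ]]
```

Run:
```python
import cv2
from h import *
i=cv2.imread('pics/s2.png')
cv2.imwrite('pics/s2d.png',cv2.convertScaleAbs(cv2.resize(i[200:270,190:280],None,fx=8,fy=8,interpolation=cv2.INTER_CUBIC),alpha=2.5,beta=0))
```

```text
(no output)
```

View pics/s2d.png

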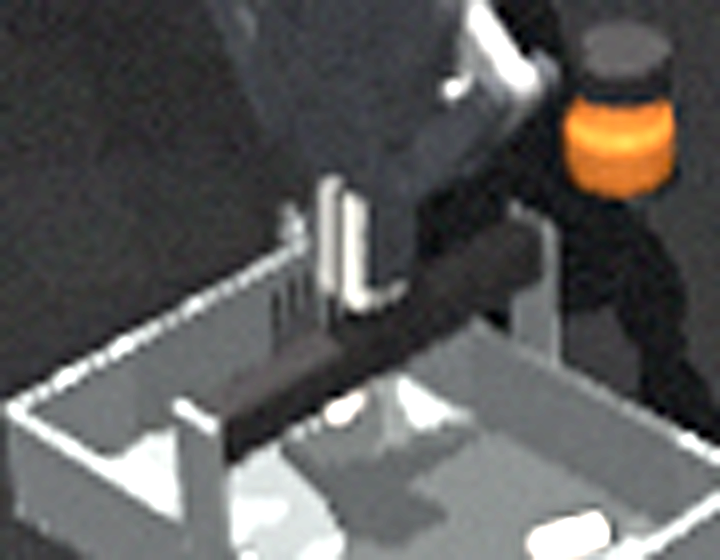

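Request:
send_rows --rows '[{"tx": 0, "ty": 0, "tz": 0, "yaw": 0}, {"tx": 0, "ty": 0, "tz": 0, "yaw": 0}, {"tx": 0, "ty": 0, "tz": 0, "yaw": 0}, {"tx": 0, "ty": 0, "tz": 0, "yaw": 0}, {"tx": 0, "ty": 0, "tz": 0, "yaw": 0}]' --grip 0

```text
clock: 5.85
tool_pos: [0.5355, -0.173, 0.0556]
orientation: [1.932, 2.39, -0.076]
wrist_force: [0.8, 0.3, 0.3]
gripper_width: 0.846
```

Run:
```python
import cv2
from h import *
np.set_printoptions(precision=4,suppress=True)
s=sensors.state();M=R.from_rotvec(s['orientation']).as_matrix();print(s['gripper_width'],s['wrist_force'],s['tool_pos'])
i=eyes.read_camera('wrist')
cv2.imwrite('pics/w3.png',cv2.convertScaleAbs(i,alpha=1.6,beta=0))
print(M.T@[0,0,-.03])
i=eyes.read_camera('scene')
cv2.imwrite('pics/s3.png',cv2.convertScaleAbs(cv2.resize(i[170:280,160:300],None,fx=5,fy=5,interpolation=cv2.INTER_CUBIC),alpha=2.5,beta=0))
```

```text
0.846140777918113 [0.8021 0.3456 0.2575] [ 0.5355 -0.173   0.0556]
[ 0.0025 -0.0001  0.0299]
```

View pics/w3.png

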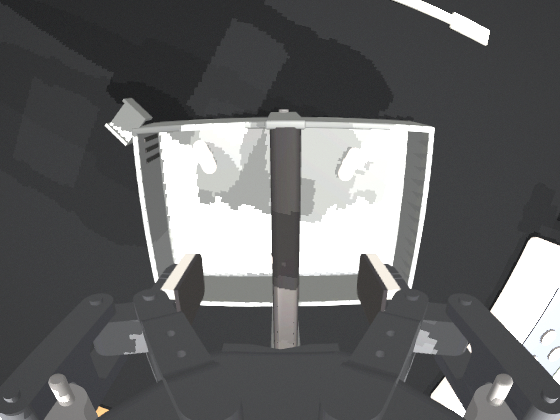

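View pics/s3.png

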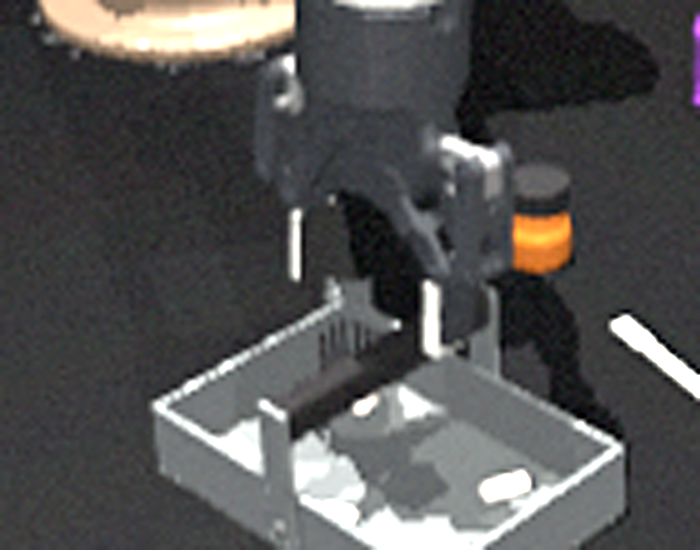

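Request:
send_rows --rows '[{"tx": 0.001, "ty": 0, "tz": 0.012, "yaw": 0}, {"tx": 0.002, "ty": 0, "tz": 0.024, "yaw": 0}, {"tx": 0.0025, "ty": 0, "tz": 0.03, "yaw": 0}, {"tx": 0.0025, "ty": 0, "tz": 0.03, "yaw": 0}]'

```text
clock: 6.35
tool_pos: [0.5338, -0.1724, 0.0233]
orientation: [1.934, 2.393, -0.078]
wrist_force: [0.3, 1.0, -0.5]
gripper_width: 1.002
```

Request:
send_rows --rows '[{"tx": 0, "ty": 0, "tz": 0, "yaw": 0}, {"tx": 0, "ty": 0, "tz": 0, "yaw": 0}, {"tx": 0, "ty": 0, "tz": 0, "yaw": 0}, {"tx": 0, "ty": 0, "tz": 0, "yaw": 0}, {"tx": 0, "ty": 0, "tz": 0, "yaw": 0}, {"tx": 0, "ty": 0, "tz": 0, "yaw": 0}, {"tx": 0, "ty": 0, "tz": 0, "yaw": 0}]' --grip 1 --force 90

```text
clock: 7.05
tool_pos: [0.5364, -0.1733, 0.0262]
orientation: [1.931, 2.389, -0.075]
wrist_force: [0.3, 0.2, 4.0]
gripper_width: 0.144
```

Run:
```python
import cv2
from h import *
np.set_printoptions(precision=4,suppress=True)
s=sensors.state();print(s)
i=eyes.read_camera('scene')
cv2.imwrite('pics/s4.png',cv2.convertScaleAbs(cv2.resize(i[170:280,160:300],None,fx=5,fy=5,interpolation=cv2.INTER_CUBIC),alpha=2.5,beta=0))
```

```text
{'clock': 7.05, 'q': array([-0.3465,  0.3874,  1.9239, -0.0977,  0.7832, -0.4901]), 'qvel': array([ 0.0006,  0.0002, -0.0002, -0.0017,  0.0004,  0.0007]), 'joint_efforts': array([ -0.2676, -36.3904, -19.9687,  -0.1813,  -0.2619,   0.0317]), 'tool_pos': array([ 0.5364, -0.1733,  0.0262]), 'orientation': array([ 1.9308,  2.3888, -0.0753]), 'wrist_force': array([0.2521, 0.215 , 3.9821]), 'torque': array([0.034 , 0.1164, 0.0101]), 'gripper_width': 0.14357504920696038}
```

View pics/s4.png

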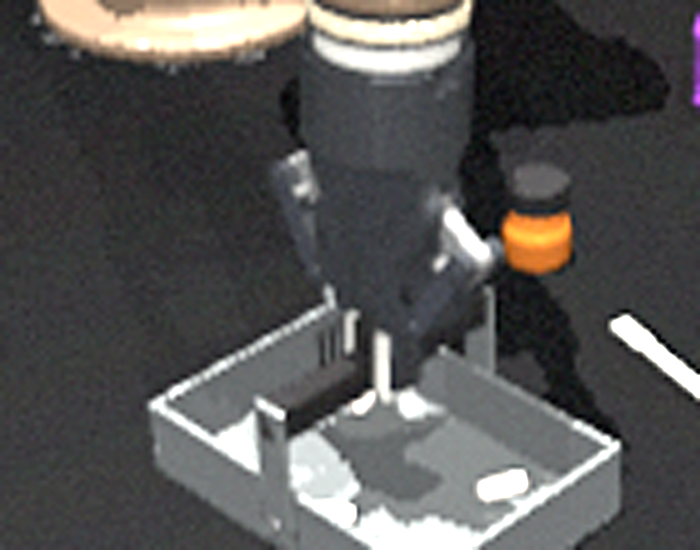

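Request:
send_rows --rows '[{"tx": 0.0008, "ty": 0, "tz": -0.01, "yaw": 0}, {"tx": -0.002, "ty": 0, "tz": -0.025, "yaw": 0}, {"tx": -0.004, "ty": 0, "tz": -0.045, "yaw": 0}, {"tx": -0.006, "ty": 0, "tz": -0.07, "yaw": 0}, {"tx": -0.008, "ty": 0, "tz": -0.1, "yaw": 0}]' --grip 1 --force 110

```text
clock: 7.6
tool_pos: [0.5334, -0.1722, 0.1258]
orientation: [1.934, 2.392, -0.078]
wrist_force: [0.0, 0.6, -3.2]
gripper_width: 0.138
```

Run:
```python
import cv2
from h import *
np.set_printoptions(precision=4,suppress=True)
s=sensors.state();print({k:s[k] for k in('clock','tool_pos','wrist_force','torque','gripper_width')})
print(plan([.755,-.49,.36]))
i=eyes.read_camera('scene');cv2.imwrite('pics/s5.png',cv2.convertScaleAbs(cv2.resize(i[140:310,140:340],None,fx=4,fy=3.5),alpha=2,beta=0))
```

```text
{'clock': 7.6, 'tool_pos': array([ 0.5334, -0.1722,  0.1258]), 'wrist_force': array([ 0.0319,  0.5546, -3.177 ]), 'torque': array([ 0.1315, -0.0106, -0.0428]), 'gripper_width': 0.13777631940858076}
(array([-0.3751,  0.1503, -0.2041]), None)
```

View pics/s5.png

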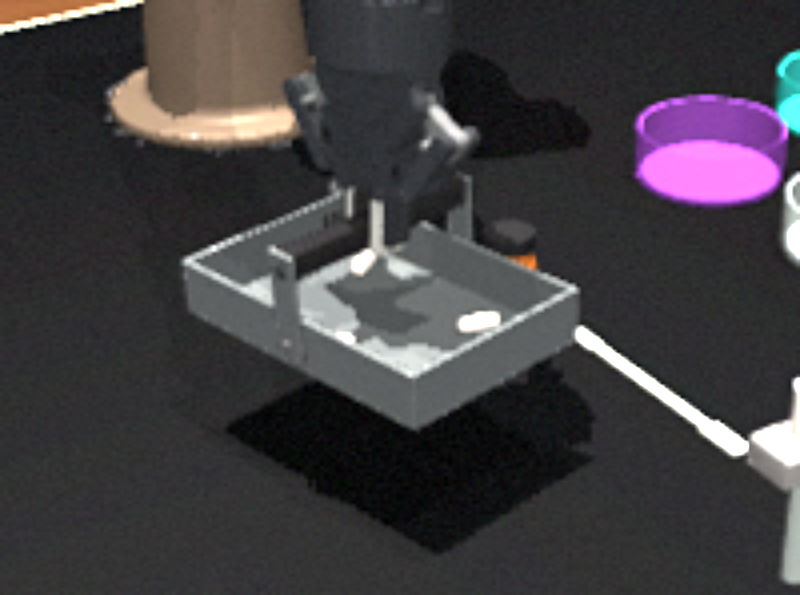

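Request:
send_rows --rows '[{"tx": -0.01, "ty": 0.005, "tz": -0.04, "yaw": 0}, {"tx": -0.03, "ty": 0.012, "tz": -0.08, "yaw": 0}, {"tx": -0.05, "ty": 0.02, "tz": -0.12, "yaw": 0}, {"tx": -0.08, "ty": 0.033, "tz": -0.15, "yaw": 0}, {"tx": -0.12, "ty": 0.05, "tz": -0.175, "yaw": 0}, {"tx": -0.16, "ty": 0.065, "tz": -0.19, "yaw": 0}, {"tx": -0.2, "ty": 0.08, "tz": -0.204, "yaw": 0}, {"tx": -0.24, "ty": 0.096, "tz": -0.204, "yaw": 0}, {"tx": -0.28, "ty": 0.112, "tz": -0.204, "yaw": 0}, {"tx": -0.32, "ty": 0.128, "tz": -0.204, "yaw": 0}, {"tx": -0.35, "ty": 0.14, "tz": -0.204, "yaw": 0}, {"tx": -0.375, "ty": 0.15, "tz": -0.204, "yaw": 0}]'

```text
clock: 8.85
tool_pos: [0.7557, -0.4919, 0.3584]
orientation: [1.934, 2.391, -0.077]
wrist_force: [0.5, -1.1, -4.2]
gripper_width: 0.138
```

```bash
cat >> h.py <<'E'
def rep():
    s=sensors.state();M=R.from_rotvec(s['orientation']).as_matrix();z=M[:,2]
    print('t',s['clock'],'q',s['q'],'p',s['tool_pos'],'az',np.degrees(np.arctan2(s['tool_pos'][1],s['tool_pos'][0])),'r',np.hypot(*s['tool_pos'][:2]))
    print('z',z,'tilt',np.degrees(np.arccos(-z[2])),'dir',np.degrees(np.arctan2(z[1],z[0])),'F',s['wrist_force'],'g',s['gripper_width'])
    a=np.arctan2(s['tool_pos'][1],s['tool_pos'][0]); print('radial 0.1 in tool:',M.T@[.1*np.cos(a),.1*np.sin(a),0],'up',M.T@[0,0,.1])
E
python3 - <<'E'
from h import *
np.set_printoptions(precision=4,suppress=True)
rep()
E
```

```text
t 8.85 q [-0.6039  0.8345  0.529  -0.0552  1.7166 -0.8239] p [ 0.7557 -0.4919  0.3584] az -33.06284327122423 r 0.9016721722360032
z [ 0.0193 -0.0796 -0.9966] tilt 4.699058615386178 dir -76.37247634102262 F [ 0.4656 -1.0941 -4.1632] g 0.13758803380171777
radial 0.1 in tool: [-0.0706  0.0706  0.006 ] up [-0.0082  0.0002 -0.0997]
```

Request:
send_rows --rows '[{"tx": -0.3, "ty": 0.3, "tz": 0.025, "yaw": 0}, {"tx": -0.3, "ty": 0.3, "tz": 0.025, "yaw": 0}, {"tx": -0.3, "ty": 0.3, "tz": 0.025, "yaw": 0}]'

```text
clock: 9.15
tool_pos: [0.8116, -0.5288, 0.3333]
orientation: [1.916, 2.372, -0.071]
wrist_force: [-0.7, 0.2, -2.2]
gripper_width: 0.139
```

Run:
```python
from h import *
np.set_printoptions(precision=4,suppress=True)
rep()
```

```text
t 9.15 q [-0.6028  1.1319  0.0505 -0.056   1.8706 -0.8337] p [ 0.8116 -0.5288  0.3333] az -33.083704098478385 r 0.9686631357029445
z [ 0.0422 -0.0939 -0.9947] tilt 5.908270393702315 dir -65.82411781857311 F [-0.6836  0.2214 -2.1815] g 0.1386105387674803
radial 0.1 in tool: [-0.0706  0.0703  0.0087] up [-0.0101  0.0021 -0.0995]
```

Request:
send_rows --rows '[{"tx": -0.7, "ty": 0.7, "tz": 0.08, "yaw": 0}, {"tx": -0.7, "ty": 0.7, "tz": 0.08, "yaw": 0}]'

```text
clock: 9.35
tool_pos: [0.8312, -0.5426, 0.3086]
orientation: [1.889, 2.342, -0.064]
wrist_force: [-0.3, 0.5, -4.2]
gripper_width: 0.138
```

Run:
```python
from h import *
np.set_printoptions(precision=4,suppress=True)
rep()
```

```text
t 9.35 q [-0.6036  1.1579  0.0539 -0.0536  1.801  -0.8325] p [ 0.8312 -0.5426  0.3086] az -33.13818834494711 r 0.9926557486124831
z [ 0.0758 -0.1156 -0.9904] tilt 7.945213617460498 dir -56.74151683665999 F [-0.3172  0.53   -4.1691] g 0.13757779883495444
radial 0.1 in tool: [-0.0703  0.07    0.0127] up [-0.0129  0.005  -0.099 ]
```

Request:
send_rows --rows '[{"tx": -0.4, "ty": 0.37, "tz": -0.33, "yaw": 0}]'

```text
clock: 9.45
tool_pos: [0.8339, -0.5449, 0.3204]
orientation: [1.874, 2.326, -0.06]
wrist_force: [-0.4, 0.0, -6.8]
gripper_width: 0.141
```

Run:
```python
from h import *
np.set_printoptions(precision=4,suppress=True)
rep()
```

```text
t 9.45 q [-0.6044  1.1438  0.059  -0.0521  1.7881 -0.8339] p [ 0.8339 -0.5449  0.3204] az -33.16254808690108 r 0.9961634294824148
z [ 0.0942 -0.1269 -0.9874] tilt 9.094161466763135 dir -53.40618110314722 F [-0.44    0.0232 -6.76  ] g 0.1411491071477368
radial 0.1 in tool: [-0.0702  0.0697  0.0148] up [-0.0144  0.0065 -0.0987]
```

Request:
send_rows --rows '[{"tx": -0.39, "ty": 0.365, "tz": -0.17, "yaw": 0}, {"tx": -0.39, "ty": 0.365, "tz": -0.17, "yaw": 0}]'

```text
clock: 9.65
tool_pos: [0.8426, -0.5527, 0.352]
orientation: [1.834, 2.278, -0.051]
wrist_force: [-0.6, 0.7, -3.1]
gripper_width: 0.139
```

Request:
send_rows --rows '[{"tx": -0.39, "ty": 0.365, "tz": -0.16, "yaw": 0}, {"tx": -0.39, "ty": 0.365, "tz": -0.16, "yaw": 0}]'

```text
clock: 9.85
tool_pos: [0.8497, -0.5593, 0.3639]
orientation: [1.809, 2.249, -0.044]
wrist_force: [-1.2, 0.2, -3.5]
gripper_width: 0.136
```

Run:
```python
from h import *
np.set_printoptions(precision=4,suppress=True)
rep()
```

```text
t 9.85 q [-0.6084  1.1094  0.0506 -0.0481  1.729  -0.8383] p [ 0.8497 -0.5593  0.3639] az -33.35498030415625 r 1.0172584162361498
z [ 0.1776 -0.1816 -0.9672] tilt 14.71191659483077 dir -45.634376047767866 F [-1.2454  0.156  -3.4616] g 0.1356903931234636
radial 0.1 in tool: [-0.0689  0.0681  0.0248] up [-0.0215  0.0134 -0.0967]
```

Request:
send_rows --rows '[{"tx": -0.39, "ty": 0.36, "tz": -0.06, "yaw": 0}, {"tx": -0.39, "ty": 0.36, "tz": -0.06, "yaw": 0}]'

```text
clock: 10.05
tool_pos: [0.8604, -0.5696, 0.3641]
orientation: [1.783, 2.22, -0.038]
wrist_force: [-0.6, -0.3, -3.1]
gripper_width: 0.139
```

Request:
send_rows --rows '[{"tx": -0.39, "ty": 0.36, "tz": -0.04, "yaw": 0}, {"tx": -0.39, "ty": 0.36, "tz": -0.04, "yaw": 0}]'

```text
clock: 10.25
tool_pos: [0.871, -0.5797, 0.3649]
orientation: [1.758, 2.191, -0.033]
wrist_force: [-0.2, 0.3, -3.0]
gripper_width: 0.137
```

Request:
send_rows --rows '[{"tx": -0.39, "ty": 0.36, "tz": -0.02, "yaw": 0}, {"tx": -0.39, "ty": 0.36, "tz": -0.02, "yaw": 0}]'

```text
clock: 10.45
tool_pos: [0.8816, -0.5895, 0.3677]
orientation: [1.732, 2.161, -0.027]
wrist_force: [0.2, 0.3, -4.4]
gripper_width: 0.14
```

Run:
```python
from h import *
np.set_printoptions(precision=4,suppress=True)
rep()
```

```text
t 10.45 q [-0.617   1.1188  0.0507 -0.0403  1.6018 -0.8454] p [ 0.8816 -0.5895  0.3677] az -33.768065991899846 r 1.060563823635216
z [ 0.2716 -0.2421 -0.9315] tilt 21.33491562299112 dir -41.70909963504458 F [ 0.2037  0.3184 -4.3793] g 0.14024298591156895
radial 0.1 in tool: [-0.0668  0.0651  0.036 ] up [-0.0295  0.0212 -0.0931]
```

```bash
cat >> h.py <<'E'
Rg=R.from_rotvec([1.9308,2.3888,-.0753]); pg=np.array([.5364,-.1733,.0262])
# tray pose at grasp: yaw 12.3, centre (.536,-.170)
Tg=R.from_euler('z',12.3,degrees=True); cg=np.array([.536,-.170,0.])
def tray(s=None):
    s=s or sensors.state(); M=R.from_rotvec(s['orientation'])*Rg.inv()
    T=M*Tg; o=s['tool_pos']+M.apply(cg-pg); return T,o
def trep():
    T,o=tray(); n=T.as_matrix()[:,2]; sd=T.apply([-1,1,0])/2**.5
    print('tray o',o,'tilt',np.degrees(np.arccos(n[2])),'downhill az',np.degrees(np.arctan2(n[1],n[0])),'spout az',np.degrees(np.arctan2(sd[1],sd[0])),'slope -x',np.degrees(np.arcsin(T.as_matrix()[2,0])),'slope +y',np.degrees(np.arcsin(-T.as_matrix()[2,1])))
    print('spout',T.apply([-.106,.076,.036])+o,'outer corner',T.apply([-.094,.064,0])+o)
E
python3 - <<'E'
from h import *
np.set_printoptions(precision=4,suppress=True)
trep()
E
```

```text
tray o [ 0.8878 -0.5905  0.3421] tilt 17.404574060898828 downhill az 146.93637336936763 spout az 148.32365492613994 slope -x 11.92111895678619 slope +y 12.494009072720326
spout [ 0.7631 -0.5382  0.3381] outer corner [ 0.7859 -0.5526  0.3088]
```

Request:
send_rows --rows '[{"tx": -0.39, "ty": 0.36, "tz": 0.02, "yaw": 0}, {"tx": -0.39, "ty": 0.36, "tz": 0.02, "yaw": 0}]'

```text
clock: 10.65
tool_pos: [0.8932, -0.5997, 0.3683]
orientation: [1.706, 2.131, -0.022]
wrist_force: [-0.5, 1.0, -3.6]
gripper_width: 0.143
```

Request:
send_rows --rows '[{"tx": -0.39, "ty": 0.36, "tz": 0.04, "yaw": 0}, {"tx": -0.39, "ty": 0.36, "tz": 0.04, "yaw": 0}]'

```text
clock: 10.85
tool_pos: [0.9045, -0.6096, 0.3691]
orientation: [1.68, 2.101, -0.017]
wrist_force: [-0.1, 0.5, -3.8]
gripper_width: 0.139
```

Request:
send_rows --rows '[{"tx": -0.39, "ty": 0.36, "tz": 0.06, "yaw": 0}, {"tx": -0.39, "ty": 0.36, "tz": 0.06, "yaw": 0}]'

```text
clock: 11.05
tool_pos: [0.9155, -0.6191, 0.3713]
orientation: [1.653, 2.07, -0.012]
wrist_force: [-0.1, 0.2, -3.2]
gripper_width: 0.136
```

Run:
```python
from h import *
np.set_printoptions(precision=4,suppress=True)
rep();trep()
```

```text
t 11.05 q [-0.6237  1.1335  0.0516 -0.0323  1.4652 -0.8513] p [ 0.9155 -0.6191  0.3713] az -34.0690764595782 r 1.1051877882479992
z [ 0.3641 -0.3015 -0.8812] tilt 28.213584654050397 dir -39.63167856826639 F [-0.1066  0.2181 -3.2484] g 0.13620959563220328
radial 0.1 in tool: [-0.0636  0.0612  0.0471] up [-0.0375  0.0288 -0.0881]
tray o [ 0.9242 -0.6218  0.3466] tilt 24.326583173889496 downhill az 146.96180683287184 spout az 148.80766840047028 slope -x 16.415912673678637 slope +y 17.44007959624119
spout [ 0.8004 -0.5711  0.3266] outer corner [ 0.8261 -0.5872  0.3008]
```

Request:
send_rows --rows '[{"tx": -0.39, "ty": 0.35, "tz": 0.09, "yaw": 0}, {"tx": -0.39, "ty": 0.35, "tz": 0.09, "yaw": 0}]'

```text
clock: 11.25
tool_pos: [0.9261, -0.6297, 0.3728]
orientation: [1.627, 2.039, -0.007]
wrist_force: [-0.3, 0.1, -3.8]
gripper_width: 0.137
```

Request:
send_rows --rows '[{"tx": -0.39, "ty": 0.35, "tz": 0.1, "yaw": 0}, {"tx": -0.39, "ty": 0.35, "tz": 0.1, "yaw": 0}]'

```text
clock: 11.45
tool_pos: [0.9358, -0.6393, 0.3762]
orientation: [1.601, 2.009, -0.003]
wrist_force: [-0.1, 0.4, -3.5]
gripper_width: 0.139
```

Request:
send_rows --rows '[{"tx": -0.39, "ty": 0.35, "tz": 0.11, "yaw": 0}]'

```text
clock: 11.55
tool_pos: [0.9436, -0.6458, 0.3809]
orientation: [1.581, 1.985, 0.001]
wrist_force: [0.1, 0.0, -3.9]
gripper_width: 0.138
```

Run:
```python
from h import *
import cv2
np.set_printoptions(precision=4,suppress=True)
rep();trep()
T,o=tray(); s=sensors.state()
tgt=np.array([.507,.242,.095]); d=tgt-(T.apply([-.106,.076,.036])+o); M=R.from_rotvec(s['orientation'])
print('delta',d,'tcp final',s['tool_pos']+d,'tool',M.inv().apply(d))
up=d.copy();up[2]+=.12; print('hover',M.inv().apply(up))
cv2.imwrite('pics/w6.png',cv2.convertScaleAbs(eyes.read_camera('wrist'),alpha=1.5,beta=0))
for f in np.linspace(0,1,6):
    r=ik(s['tool_pos']+up*f,M,[s['q'],[.5,.25,1.88,-.6,.85,.68]]); print(f,r.cost,r.x)
r=ik(s['tool_pos']+d,M,[[.5,.25,1.88,-.6,.85,.68]]); print(r.cost,r.x)
```

```text
t 11.55 q [-0.6312  1.1451  0.0519 -0.0235  1.341  -0.8588] p [ 0.9436 -0.6458  0.3809] az -34.39074527248154 r 1.1434252801971474
z [ 0.4447 -0.3534 -0.823 ] tilt 34.61502128207135 dir -38.476686733001934 F [ 0.0544  0.029  -3.8909] g 0.1383765569192465
radial 0.1 in tool: [-0.0597  0.0568  0.0567] up [-0.0444  0.0354 -0.0823]
tray o [ 0.9546 -0.65    0.3572] tilt 30.746614524946025 downhill az 146.96749921234968 spout az 149.32269347484146 slope -x 20.39601786360228 slope +y 21.965462998094438
spout [ 0.833  -0.6017  0.3228] outer corner [ 0.8609 -0.6192  0.3005]
delta [-0.326   0.8437 -0.2278] tcp final [0.6176 0.1978 0.1531] tool [ 0.8884 -0.1234 -0.2557]
hover [ 0.8352 -0.0808 -0.3545]
0.0 1.88927312454008e-20 [-0.6313  1.1325  0.0756 -0.0236  1.3298 -0.8586]
0.2 5.925567805163014e-19 [-0.5085  0.6106  1.0032 -0.115   0.933  -0.6941]
0.4 5.525241214365848e-24 [-0.3364  0.3592  1.4049 -0.2592  0.8168 -0.4386]
0.6000000000000001 3.5351548213232104e-19 [-0.0981  0.1936  1.6566 -0.4372  0.8152 -0.0986]
0.8 1.3189623656299875e-28 [ 0.2064  0.125   1.78   -0.586   0.9114  0.27  ]
1.0 1.8577934429741675e-21 [ 0.535   0.1733  1.7693 -0.6535  1.0615  0.5969]
6.748013861173074e-19 [ 0.535   0.3124  1.8631 -0.7568  0.8836  0.7794]
```

View pics/w6.png

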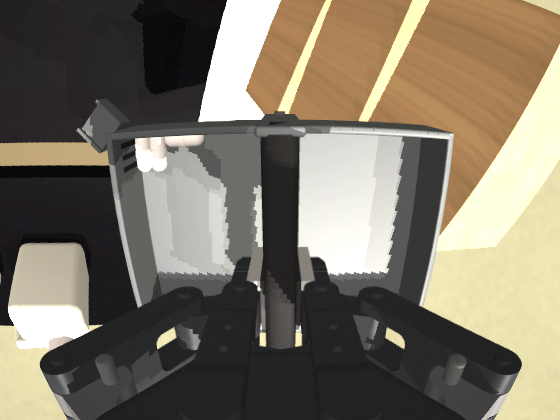

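Run:
```python
from h import *
np.set_printoptions(precision=4,suppress=True)
s=sensors.state();M=R.from_rotvec(s['orientation'])
a=np.array([.66,-.42,.44]);b=np.array([.6176,.1978,.30])
print(M.inv().apply(a-s['tool_pos'])); print(M.inv().apply(b-a))
for p in (a,(a+b)/2): r=ik(p,M,[s['q']]);print(r.cost,r.x)
```

```text
[ 0.2076 -0.1648 -0.2556]
[ 0.6157  0.0937 -0.1234]
1.6212324942185162e-16 [-0.6053  0.1154  1.5055 -0.0478  0.9148 -0.8137]
4.691550932940016e-25 [-0.0598 -0.0662  1.8266 -0.4281  0.9102 -0.1017]
```

Request:
send_rows --rows '[{"tx": 0.011, "ty": -0.009, "tz": -0.014, "yaw": 0}, {"tx": 0.031, "ty": -0.025, "tz": -0.038, "yaw": 0}, {"tx": 0.056, "ty": -0.044, "tz": -0.069, "yaw": 0}, {"tx": 0.081, "ty": -0.064, "tz": -0.1, "yaw": 0}, {"tx": 0.106, "ty": -0.084, "tz": -0.13, "yaw": 0}, {"tx": 0.131, "ty": -0.104, "tz": -0.161, "yaw": 0}, {"tx": 0.156, "ty": -0.124, "tz": -0.192, "yaw": 0}, {"tx": 0.179, "ty": -0.142, "tz": -0.22, "yaw": 0}, {"tx": 0.198, "ty": -0.157, "tz": -0.244, "yaw": 0}, {"tx": 0.2076, "ty": -0.165, "tz": -0.2556, "yaw": 0}]'

```text
clock: 12.6
tool_pos: [0.6573, -0.4172, 0.443]
orientation: [1.579, 1.983, 0.001]
wrist_force: [-0.1, -0.4, -2.9]
gripper_width: 0.138
```

Request:
send_rows --rows '[{"tx": 0.012, "ty": 0.002, "tz": -0.002, "yaw": 0}, {"tx": 0.037, "ty": 0.006, "tz": -0.007, "yaw": 0}, {"tx": 0.074, "ty": 0.011, "tz": -0.015, "yaw": 0}, {"tx": 0.117, "ty": 0.018, "tz": -0.023, "yaw": 0}, {"tx": 0.16, "ty": 0.024, "tz": -0.032, "yaw": 0}, {"tx": 0.203, "ty": 0.031, "tz": -0.041, "yaw": 0}, {"tx": 0.246, "ty": 0.037, "tz": -0.049, "yaw": 0}, {"tx": 0.289, "ty": 0.044, "tz": -0.058, "yaw": 0}, {"tx": 0.332, "ty": 0.051, "tz": -0.066, "yaw": 0}, {"tx": 0.375, "ty": 0.057, "tz": -0.075, "yaw": 0}, {"tx": 0.418, "ty": 0.064, "tz": -0.084, "yaw": 0}, {"tx": 0.461, "ty": 0.07, "tz": -0.092, "yaw": 0}, {"tx": 0.504, "ty": 0.077, "tz": -0.101, "yaw": 0}, {"tx": 0.541, "ty": 0.082, "tz": -0.108, "yaw": 0}, {"tx": 0.572, "ty": 0.087, "tz": -0.115, "yaw": 0}, {"tx": 0.597, "ty": 0.091, "tz": -0.12, "yaw": 0}, {"tx": 0.611, "ty": 0.093, "tz": -0.122, "yaw": 0}, {"tx": 0.616, "ty": 0.094, "tz": -0.123, "yaw": 0}, {"tx": 0.616, "ty": 0.094, "tz": -0.123, "yaw": 0}]'

```text
clock: 14.5
tool_pos: [0.6176, 0.199, 0.3004]
orientation: [1.579, 1.984, 0.001]
wrist_force: [-0.1, -0.7, -4.3]
gripper_width: 0.14
```

Run:
```python
from h import *
import cv2
np.set_printoptions(precision=4,suppress=True)
rep();trep()
T,o=tray(); s=sensors.state(); M=R.from_rotvec(s['orientation'])
d=np.array([.507,.242,.092])-(T.apply([-.106,.076,.036])+o); print('tool',M.inv().apply(d),d)
w=eyes.get_calibration('wrist')
iw=eyes.read_camera('wrist'); it=eyes.read_camera('top')
for v in ([-.106,.076,.036],[-.094,-.064,.04],[.094,.064,.04],[.094,-.064,.04],[0,.068,.086]):
    for n,i in (('wrist',iw),('top',it)):
        u=proj(n,T.apply(v)+o,w if n=='wrist' else None); cv2.circle(i,tuple(int(round(x)) for x in u),3,(0,0,255),1)
cv2.imwrite('pics/w7.png',cv2.convertScaleAbs(iw,alpha=1.5,beta=0));cv2.imwrite('pics/t7.png',cv2.convertScaleAbs(cv2.resize(it[100:310,60:340],None,fx=2.8,fy=2.8),alpha=1.5,beta=0))
```

```text
t 14.5 q [ 0.5367  0.1513  1.7387 -0.6391  1.104   0.563 ] p [0.6176 0.199  0.3004] az 17.860285784913845 r 0.6488847895199575
z [ 0.4462 -0.3543 -0.8218] tilt 34.73582629389047 dir -38.45432833517101 F [-0.0626 -0.7349 -4.3446] g 0.14018129123258904
radial 0.1 in tool: [0.0162 0.0935 0.0316] up [-0.0445  0.0355 -0.0822]
tray o [0.6286 0.1948 0.2768] tilt 30.86609983981693 downhill az 146.96883451345124 spout az 149.37153620146833 slope -x 20.455331536747746 slope +y 22.06088989131491
spout [0.5071 0.243  0.2421] outer corner [0.5351 0.2255 0.2199]
tool [ 0.066  -0.0537  0.1237] [-0.0001 -0.001  -0.1501]
```

View pics/w7.png

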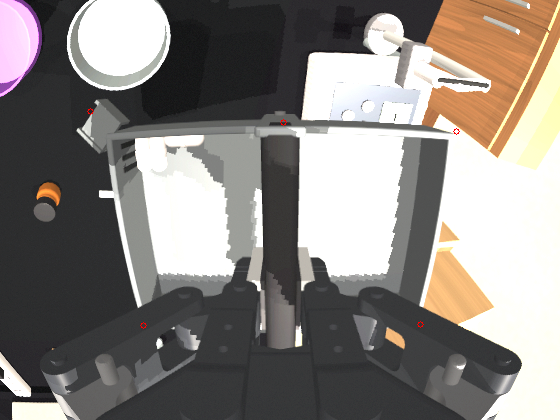

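View pics/t7.png

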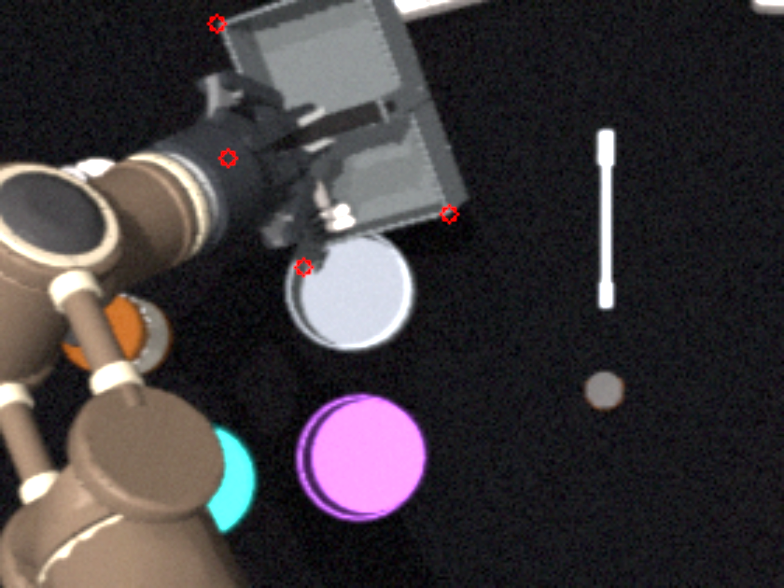

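Request:
send_rows --rows '[{"tx": 0.004, "ty": -0.003, "tz": 0.008, "yaw": 0}, {"tx": 0.012, "ty": -0.01, "tz": 0.023, "yaw": 0}, {"tx": 0.024, "ty": -0.02, "tz": 0.045, "yaw": 0}, {"tx": 0.036, "ty": -0.029, "tz": 0.068, "yaw": 0}, {"tx": 0.047, "ty": -0.038, "tz": 0.088, "yaw": 0}, {"tx": 0.055, "ty": -0.045, "tz": 0.104, "yaw": 0}, {"tx": 0.061, "ty": -0.05, "tz": 0.115, "yaw": 0}, {"tx": 0.0645, "ty": -0.053, "tz": 0.121, "yaw": 0}, {"tx": 0.066, "ty": -0.0537, "tz": 0.1237, "yaw": 0}, {"tx": 0.066, "ty": -0.0537, "tz": 0.1237, "yaw": 0}, {"tx": 0.066, "ty": -0.0537, "tz": 0.1237, "yaw": 0}]'

```text
clock: 15.7
tool_pos: [0.6184, 0.1981, 0.1518]
orientation: [1.579, 1.982, 0.004]
wrist_force: [0.3, 0.0, -3.4]
gripper_width: 0.142
```

Run:
```python
from h import *
import cv2
np.set_printoptions(precision=4,suppress=True)
rep();trep()
T,o=tray(); w=eyes.get_calibration('wrist')
iw=eyes.read_camera('wrist'); it=eyes.read_camera('top'); sc=eyes.read_camera('scene')
for v in ([-.106,.076,.036],[-.094,.064,0],[-.094,-.064,0],[.094,.064,.04],[.094,-.064,.04]):
    for n,i in (('wrist',iw),('top',it),('scene',sc)):
        u=proj(n,T.apply(v)+o,w if n=='wrist' else None); print(n,v,u)
        if v[0]==-.106: cv2.circle(i,tuple(int(round(x)) for x in u),2,(0,0,255),1)
cv2.imwrite('pics/w8.png',cv2.convertScaleAbs(iw,alpha=1.5,beta=0));cv2.imwrite('pics/t8.png',cv2.convertScaleAbs(cv2.resize(it[110:260,130:290],None,fx=4,fy=4,interpolation=cv2.INTER_CUBIC),alpha=1.5,beta=0))
cv2.imwrite('pics/s8.png',cv2.convertScaleAbs(cv2.resize(sc[100:300,260:460],None,fx=3,fy=3,interpolation=cv2.INTER_CUBIC),alpha=1.8,beta=0))
```

```text
t 15.7 q [ 0.5348  0.3147  1.8638 -0.7632  0.8797  0.7858] p [0.6184 0.1981 0.1518] az 17.76177450216876 r 0.6493662952877248
z [ 0.4481 -0.3536 -0.8211] tilt 34.80846527300876 dir -38.27519461903887 F [ 0.2988  0.0486 -3.3568] g 0.1415831104298294
radial 0.1 in tool: [0.0162 0.0934 0.0319] up [-0.0445  0.0358 -0.0821]
tray o [0.6295 0.1939 0.1282] tilt 30.951082072308242 downhill az 147.16625917788977 spout az 149.28439484654734 slope -x 20.607068652124223 slope +y 22.02529337873431
spout [0.508  0.2422 0.0933] outer corner [0.5361 0.2247 0.0711]
wrist [-0.106, 0.076, 0.036] [ 89.669  111.2869]
top [-0.106, 0.076, 0.036] [181.7517 201.1124]
scene [-0.106, 0.076, 0.036] [357.1416 182.4715]
wrist [-0.094, 0.064, 0] [135.3895 123.6962]
top [-0.094, 0.064, 0] [190.1325 191.0473]
scene [-0.094, 0.064, 0] [358.9376 195.2689]
wrist [-0.094, -0.064, 0] [159.8571 292.9719]
top [-0.094, -0.064, 0] [233.4331 179.8476]
scene [-0.094, -0.064, 0] [333.0115 195.0714]
wrist [0.094, 0.064, 0.04] [455.6669 130.7297]
top [0.094, 0.064, 0.04] [154.8697 125.2356]
scene [0.094, 0.064, 0.04] [425.4598 176.772 ]
wrist [0.094, -0.064, 0.04] [419.5191 323.8035]
top [0.094, -0.064, 0.04] [200.0009 110.5849]
scene [0.094, -0.064, 0.04] [402.7467 174.779 ]
```

View pics/w8.png

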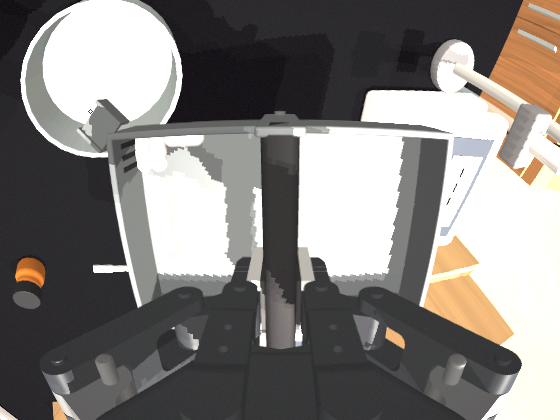

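View pics/t8.png

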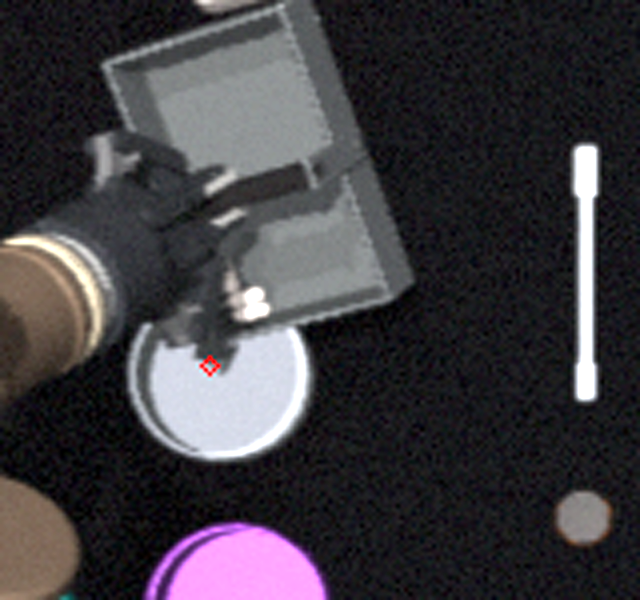

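View pics/s8.png

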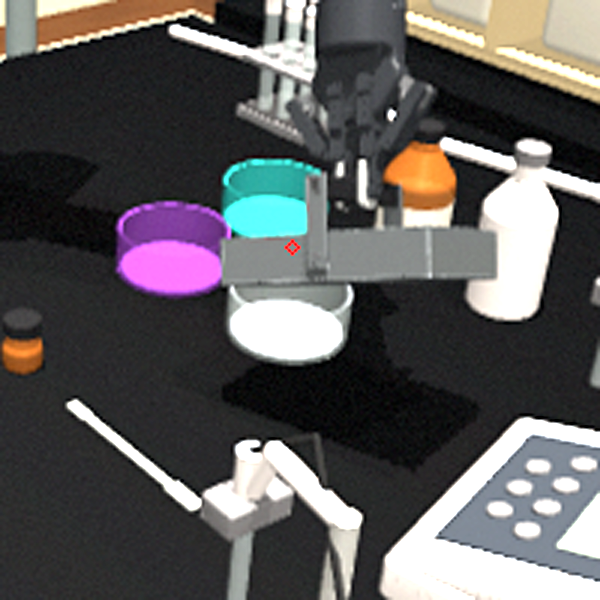

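Request:
send_rows --rows '[{"tx": 0, "ty": 0, "tz": 0, "yaw": 0}, {"tx": 0, "ty": 0, "tz": 0, "yaw": 0}, {"tx": 0, "ty": 0, "tz": 0, "yaw": 0}, {"tx": 0, "ty": 0, "tz": 0, "yaw": 0}, {"tx": 0, "ty": 0, "tz": 0, "yaw": 0}]'

```text
clock: 16.35
tool_pos: [0.6174, 0.1976, 0.1505]
orientation: [1.579, 1.983, 0.001]
wrist_force: [-0.3, 1.0, -3.7]
gripper_width: 0.137
```

Run:
```python
from h import *
import cv2
np.set_printoptions(precision=4,suppress=True)
rep();trep();print(sensors.state()['qvel'])
i=eyes.read_camera('wrist');cv2.imwrite('pics/w9.png',cv2.resize(i[80:200,60:220],None,fx=4.5,fy=4.5,interpolation=cv2.INTER_CUBIC))
```

```text
t 16.35 q [ 0.5348  0.3157  1.8652 -0.7629  0.8797  0.7859] p [0.6174 0.1976 0.1505] az 17.74762876377385 r 0.6483027294045325
z [ 0.4463 -0.3545 -0.8217] tilt 34.74683334009699 dir -38.46412083075398 F [-0.335   1.0374 -3.6809] g 0.13677149052009116
radial 0.1 in tool: [0.0161 0.0935 0.0317] up [-0.0445  0.0356 -0.0822]
tray o [0.6285 0.1934 0.1268] tilt 30.878250430195052 downhill az 146.96011938828562 spout az 149.33697238272256 slope -x 20.47191834686453 slope +y 22.06065540179592
spout [0.507  0.2417 0.0921] outer corner [0.535  0.2242 0.0699]
[-0.0017  0.0005 -0.0002  0.004   0.0002  0.0215]
```

View pics/w9.png

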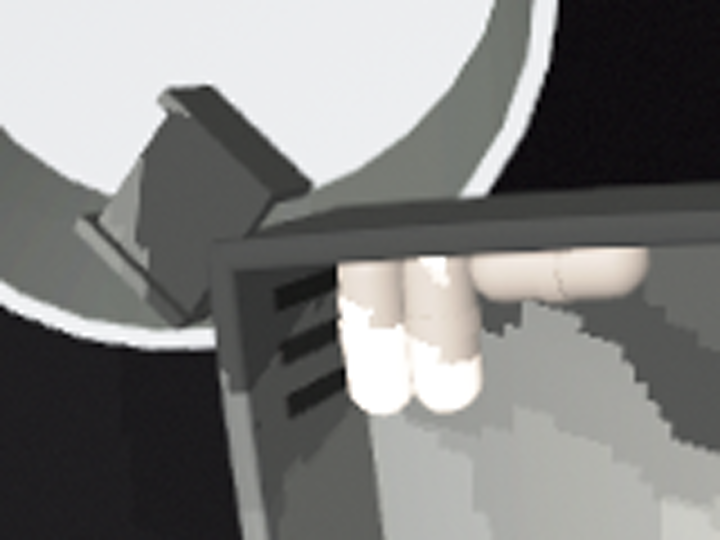

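```bash
python3 -c "
from bench import ctrl
print(ctrl.finish_job())"
```

```text
the job is handed in; nothing more can be done
None
```

The tray is being held by its handle, tilted and still, with the spout over the middle of the clear glass dish. The job was handed in at about 16.4 s.

**How I tilted it:** the moves have no tilt command. I lifted the tray and pushed the arm repeatedly against its reach limit, high over the right side of the bench, until the tool had tipped far enough. Then I carried the tray over to the dish.

**Last checks**
- **Tilt:** about 31° towards the spout corner, worked out from the tool pose and the tray pose measured before the grasp. Camera views of the tray corners agreed to within about 5 pixels.
- **Spout:** tip over the dish centre to within about 5 mm by calculation, and about 42 mm above the rim. The tray's lowest corner is about 20 mm above the rim.
- **Stir bars:** the wrist picture shows all three at the spout corner. Two lie side by side against the slotted wall, and the third lies behind them along the long wall, its centre about 33 mm from the corner.
- **Contact:** the wrist force was about 3.7 N, which matches the tray's weight. The dish showed in its original place in the top camera, and the jar, spatula and bottles looked undisturbed in the last pictures.

**What went wrong or disagreed**
- **First grasp missed:** the fingers shut above the crossbar. The cameras showed the fingertips about 30–40 mm short of where the reported tool point puts them. I reopened, went 30 mm lower and gripped the bar; the tray did not move.
- **Spout position:** the exact tip position is calculated, because the lip's tip is hard to pick out in the pictures.

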